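# Turn round the tasting row of coffee dose tubes

## Robot

A 6-joint arm with a two-finger parallel gripper is mounted at the origin on the work surface. World frame = base frame: x ahead of the robot, y to its left, z up, the work surface at z = 0. Lengths are in mm, angles in degrees, forces in N, time in s.
With the tool pointing down it reaches from about 300 to 850 mm from the base axis. Payload 4.2 kg.
Tool frame: the origin (TCP) lies on the centre line of the jaws, within the pads' length; the fingertips stand 14 mm ahead of it and the grasp point (between the pads) lies 5 mm behind it; x points along the fingers, y is the direction in which the jaws open and shut, and the axes are right-handed (so a half turn about x gives the same grasp; the last joint's range is limited). The gripper opens to 91 mm and grips with 3 to 60 N. Pads are 32 mm wide; open, the fingers measure 118 mm over their backs; the gripper's body (76 mm by 178 mm) begins 60 mm behind the grasp point.
Start: joints at [-76.146, 18.312, 89.639, -0, 72.044, -1.146], TCP at [148.823, -555.422, 227.976] pointing down, gripper open.
Joint ranges: [-177.97, 177.97], [-48.28, 115.42], [12.27, 149.76], [-77.06, 257.06], [2.81, 150.46], [-146.56, 146.56]. Speed limits (degrees/s): [147.25, 147.25, 180, 180, 180, 180].

## Interface

Orientations are given as [roll, pitch, yaw] about the fixed x, y, z axes, in that order (R = Rz(yaw) Ry(pitch) Rx(roll)).
In Python, from workcell import readout, optics, env gives the robot as it stands.
- The arm moves only by the shell command python3 -m creep 'ROWS' [OPENING] [FORCE]. ROWS is JSON, a list of rows, each an object with "translation": the shift along the world's x, y, z in cm, a list of three; "delta_rot": the turn, a rotation vector about the world's x, y, z in rad, a list of three. In form: [{"translation": [dx, dy, dz], "delta_rot": [rx, ry, rz]}, ...]. A call has 1 to 5 rows; each row shifts and turns the commanded pose from where the row before left it; what a row does not reach is not made up. A row lasts 1/12 s, in which the tool goes at most 41.7 mm and 7.16 degrees, less where a joint would pass 70% of its speed; a pose out of reach is approached as far as the arm can. A call with a gripper value outside its range is refused whole. OPENING is the gripper's target within -1 to 1 (fully open at 1, half-way at 0, shut at -1), set as the call begins (- or left out, the last holds). The fingers move at their own pace and stop on an object; FORCE is the grip in N (left out, the last holds). Time passes only in rows, so rows that do not move let the fingers close. It gives the time, the measured TCP pose, the force and the opening at its end, in the units of the state.
- readout.state(): the state, without advancing time (a new reading comes with each control period).
- optics.grab_frame(name): name is "scene" or "top" or "wrist"; returns (picture, depth): 480x640x3 uint8, red, green, blue; 480x640 float32, mm along the optical axis (not along the pixel's ray), 0 where there is no reading.
- optics.camera_params(name): a dict with "mtx" (3x3 intrinsics, pixels), "R" (3x3) and "t" (3): a world point X has camera coordinates R X + t. Camera axes: x right, y down, z forward; pixel columns grow to the right and rows downward; lengths in mm; the calibration is good to about 2 mm. The wrist camera is an equidistant fisheye: a pixel r from the principal point sees the ray r / f radians off the axis. A picture is of the moment at which its call begins: read the wrist's pose just before it. camera_params takes no time and is no camera call; for the wrist camera it gives the pose at the moment of the call.
- env.job_done(): hands the job in, once; it reports no verdict.
The state is a dict: "time_s": time; "qpos": joint angles; "qvel": joint speeds; "effort": joint torques, N m; "ee_pos": TCP position; "ee_rot": TCP orientation; "force": force on the tool from outside, world axes, zero at the start; "torque": the same for the moment, N m; "gripper_width": finger opening in mm.
Only numpy, scipy, OpenCV 4.12 (cv2) and the standard library are available. Lean on these libraries where they do the work, as an engineer would, in place of code of your own. Each camera call takes 0.05 s, during which the arm holds its last target.

## Task

The four coffee dose tubes stand in the light wooden rack in the order they were filled; move them to the grey rack in reverse order, each upright in its own well: counting from the white end of each rack, the first tube in the light rack goes into the last well of the grey one, the second into the third, the third into the second and the last into the first. Set the tubes down rather than dropping them, do not tip any over, and leave all four standing free.

Things in the scene. Friction and masses are not known exactly. Their poses are not given: they have to be found in the camera images.
- tube_red: Loose dose tube: closed upright aluminium cylinder 40 mm in diameter and 110 mm tall, its top 24 mm a red lid of the same diameter; 80 to 170 g. Origin at the centre of its underside, z up along the tube. Starts upright in a well of the light wooden rack.
- tube_blue: Loose dose tube: closed upright aluminium cylinder 40 mm in diameter and 110 mm tall, its top 24 mm a blue lid of the same diameter; 80 to 170 g. Origin at the centre of its underside, z up along the tube. Starts upright in a well of the light wooden rack.
- tube_green: Loose dose tube: closed upright aluminium cylinder 40 mm in diameter and 110 mm tall, its top 24 mm a green lid of the same diameter; 80 to 170 g. Origin at the centre of its underside, z up along the tube. Starts upright in a well of the light wooden rack.
- tube_yellow: Loose dose tube: closed upright aluminium cylinder 40 mm in diameter and 110 mm tall, its top 24 mm a yellow lid of the same diameter; 80 to 170 g. Origin at the centre of its underside, z up along the tube. Starts upright in a well of the light wooden rack.
- prep_rack: Light wooden rack, full at the start; a loose tamper (86 mm high) stands 195 mm off at -y. Fixed, 72 (x) by 270 mm (y). Origin on the table under the row's middle, z up. Four wells in a row at x = 0, y = -99, -33, +33, +99 mm, 60 x 60 mm inside, 22 mm deep: floor 8 mm, wall tops 30 mm above the table, 6 mm walls. A white block (24 mm long, 45 mm high) closes the +y end.
- bar_rack: Grey rack, empty at the start; a loose white cup (55 mm high) stands 195 mm off at -y. Fixed, 72 (x) by 270 mm (y). Origin on the table under the row's middle, z up. Four wells in a row at x = 0, y = -99, -33, +33, +99 mm, 60 x 60 mm inside, 22 mm deep: floor 8 mm, wall tops 30 mm above the table, 6 mm walls. A white block (24 mm long, 45 mm high) closes the +y end.
- clip_red: Small red clip (10 x 34 x 12 mm) fixed on the outside of the light rack's +x wall (41 mm from the row's centre line), top 34 mm above the table, beside the well in which the red-lidded tube stands at the start. It stays there as a reminder of the starting order. Origin at the centre of its underside.
- clip_blue: Small blue clip (10 x 34 x 12 mm) fixed on the outside of the light rack's +x wall (41 mm from the row's centre line), top 34 mm above the table, beside the well in which the blue-lidded tube stands at the start. It stays there as a reminder of the starting order. Origin at the centre of its underside.
- clip_green: Small green clip (10 x 34 x 12 mm) fixed on the outside of the light rack's +x wall (41 mm from the row's centre line), top 34 mm above the table, beside the well in which the green-lidded tube stands at the start. It stays there as a reminder of the starting order. Origin at the centre of its underside.
- clip_yellow: Small yellow clip (10 x 34 x 12 mm) fixed on the outside of the light rack's +x wall (41 mm from the row's centre line), top 34 mm above the table, beside the well in which the yellow-lidded tube stands at the start. It stays there as a reminder of the starting order. Origin at the centre of its underside.
Not all that is in view belongs to the job. What is shaped like the tube_yellow but pink or purple is not meant. What is shaped like the tube_red but purple is not meant.

How it is judged:
By the outcome, as a careful person would: the job done as asked, in the order asked, and still so for the second after the job is handed in, with the robot touching nothing.
It also fails if it takes over 96 s, if anything falls off the work surface, if the arm or the gripper's body presses on something with over 40 N, if the wrist force passes 120 N, or if a joint passes its speed limit or range.

## Working session

There is one attempt and no reset: what is moved stays moved. The work goes in short steps, Python scripts to look and compute and a shell command to move; the robot and the scene stay as the last step left them, time stands still between calls to the robot, and variables do not carry over. Pictures are saved under pics/ and viewed, and the job is handed in when it is done.

```bash
mkdir -p pics; ls; python3 - <<'E'
from workcell import readout, optics
import cv2
print(readout.state())
for n in ("scene","top"):
    im,d=optics.grab_frame(n)
    cv2.imwrite(f"pics/{n}0.png",cv2.cvtColor(im,cv2.COLOR_RGB2BGR))
    import numpy as np; np.save(f"pics/{n}0_d.npy",d)
    p=optics.camera_params(n); print(n,p)
E
```

```text
pics
{'time_s': 0.0, 'qpos': array([-7.61440690e+01,  1.83520854e+01,  8.97050608e+01,  1.75367532e-03,
        7.20430150e+01, -1.14506906e+00]), 'qvel': array([-0.1020429 ,  0.0265766 , -0.04743791,  0.14591899, -0.10893328,
       -0.00902996]), 'effort': array([ 3.81852311e-03, -4.12460375e+01, -2.31970918e+01,  7.31383986e-02,
        4.55560943e-02, -1.38817222e-04]), 'ee_pos': array([ 148.73729073, -554.94849919,  227.12491125]), 'ee_rot': array([-92.09873805,  89.8998249 , 102.90171991]), 'force': array([-0.0154502 ,  0.39966929,  0.82618986]), 'torque': array([-0.02278799, -0.00443804,  0.02560198]), 'gripper_width': 91.3342065222329}
scene {'mtx': array([[552.25549874,   0.        , 315.87788204],
       [  0.        , 552.25549874, 234.86544115],
       [  0.        ,   0.        ,   1.        ]]), 'R': array([[ 0.45910613,  0.88836561, -0.00530137],
       [ 0.68660991, -0.35861309, -0.63242666],
       [-0.56372724,  0.28671099, -0.7746021 ]]), 't': array([-173.09408462, -370.31389615, 1141.4800459 ])}
top {'mtx': array([[476.02464558,   0.        , 319.64057831],
       [  0.        , 476.02464558, 241.61077614],
       [  0.        ,   0.        ,   1.        ]]), 'R': array([[ 0.00321469, -0.99946943,  0.03241177],
       [-0.98334134, -0.00905008, -0.18154315],
       [ 0.18174016, -0.03128823, -0.9828487 ]]), 't': array([-83.03096235, 545.56130901, 622.7505567 ])}
```

View pics/scene0.png

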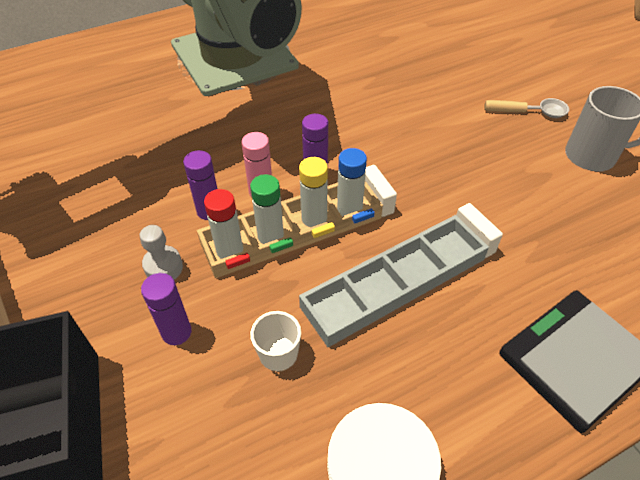

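View pics/top0.png

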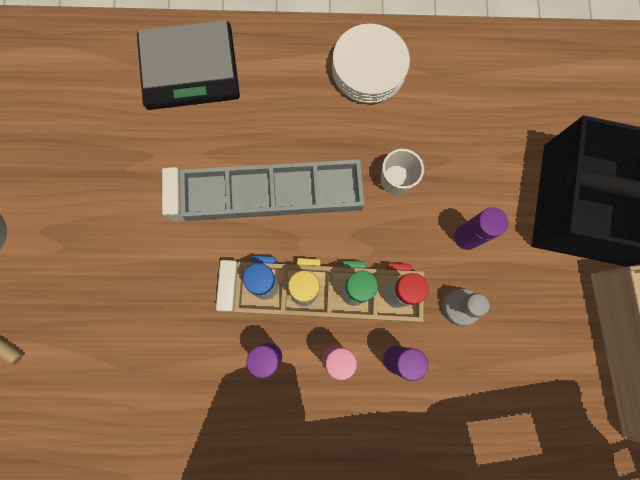

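The first two pictures agree. Counting from the white end of the light rack, in the top picture, the tubes are:
- blue (259,278)
- yellow (304,286)
- green (361,287)
- red (412,289)

The look-alikes are purple at (263,361), (412,364) and (490,222), and pink at (341,363), all outside the racks. The grey rack spans (163..363, 160..220), with its white end on the left (+y).

```bash
cat > h.py <<'E'
import numpy as np, cv2
from workcell import readout, optics
def snap(n,name=None):
    p=optics.camera_params(n); im,d=optics.grab_frame(n)
    if name: cv2.imwrite(f"pics/{name}.png",cv2.cvtColor(im,cv2.COLOR_RGB2BGR))
    return im,d,p
def cloud(d,p):
    v,u=np.mgrid[:480,:640]; K=p["mtx"]
    c=np.stack([(u-K[0,2])/K[0,0]*d,(v-K[1,2])/K[1,1]*d,d],-1)
    return (c-p["t"])@p["R"]
HUES=dict(red=(0,6),yellow=(24,33),green=(55,80),blue=(100,118),purple=(128,150),pink=(160,179))
def lids(im,X,zmin=95,zmax=1000):
    hsv=cv2.cvtColor(im,cv2.COLOR_RGB2HSV); out=[]
    for k,(a,b) in HUES.items():
        m=((hsv[...,0]>=a)&(hsv[...,0]<=b)&(hsv[...,1]>90)&(hsv[...,2]>40)).astype(np.uint8)
        m[(X[...,2]<zmin)|(X[...,2]>zmax)]=0
        n,l,s,c=cv2.connectedComponentsWithStats(m)
        for i in range(1,n):
            if s[i,4]<150: continue
            P=X[l==i]; zt=np.percentile(P[:,2],80); T=P[P[:,2]>zt-5]
            (cx,cy),r=cv2.minEnclosingCircle(T[:,:2].astype(np.float32))
            out.append((k,c[i].round(),T[:,:2].mean(0).round(1),np.round([cx,cy,r],1),round(zt,1),len(T)))
    return out
def rot():
    from scipy.spatial.transform import Rotation as R
    return R.from_euler('xyz',readout.state()["ee_rot"],degrees=True).as_matrix()
E
python3 - <<'E'
from h import *
im=cv2.cvtColor(cv2.imread('pics/top0.png'),cv2.COLOR_BGR2RGB);d=np.load('pics/top0_d.npy');p=optics.camera_params('top')
X=cloud(d,p)
for o in lids(im,X): print(*o)
print(rot().round(3))
z=X[...,2]
# rack wall tops: height map
for name,(u0,u1,v0,v1) in dict(grey=(160,366,155,222),light=(214,428,255,325)).items():
    S=X[v0:v1,u0:u1].reshape(-1,3)
    W=S[(S[:,2]>25)&(S[:,2]<38)]; B=S[(S[:,2]>41)&(S[:,2]<49)]
    r=cv2.minAreaRect(W[:,:2].astype(np.float32)); rb=cv2.minAreaRect(B[:,:2].astype(np.float32))
    print(name,len(W),r,len(B),rb, np.median(W[:,2]))
v=cv2.resize(im[240:330,200:440],None,fx=3.3,fy=3.3,interpolation=cv2.INTER_CUBIC)
cv2.imwrite('pics/crop0.png',cv2.cvtColor(v,cv2.COLOR_RGB2BGR))
E
```

```text
red [411. 289.] [ 474.9 -192.9] [ 454.1 -135.6   82.9] 117.5 754
green [361. 286.] [ 477.7 -130. ] [ 456.4 -102.6   54.9] 117.5 746
blue [258. 279.] [486.3  -0.8] [463.5 -24.2  52.7] 117.4 757
purple [491. 222.] [ 564.5 -306.3] [ 565.  -307.    19.6] 109.4 660
purple [262. 361.] [385.3  -7.6] [399.6 -24.4  41.7] 109.5 807
purple [411. 364.] [ 381.9 -191.8] [ 401.5 -135.4   80. ] 109.6 786
[[-0.     0.259 -0.966]
 [ 0.001 -0.966 -0.259]
 [-1.    -0.002 -0.   ]]
grey 2572 ((631.612060546875, 2.0986480712890625), (73.44415283203125, 291.6649169921875), 4.17522668838501) 749 ((621.5222778320312, 137.23538208007812), (70.9139633178711, 23.373796463012695), 3.467304229736328) 28.52540630453623
light 3077 ((483.4862060546875, -88.46774291992188), (283.60247802734375, 82.28058624267578), 87.3165283203125) 893 ((485.5641174316406, -65.2274169921875), (70.29012298583984, 259.3300476074219), 0.2717376947402954) 29.157079794783115
```

View pics/crop0.png

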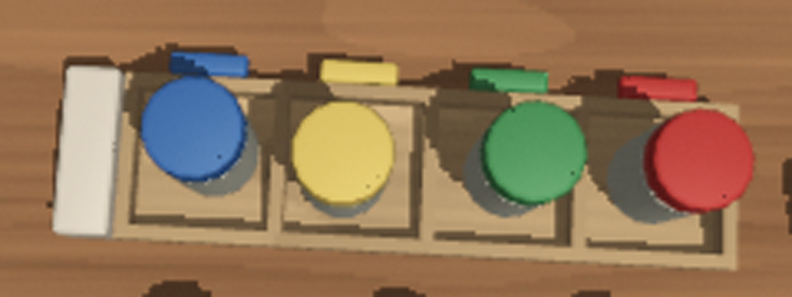

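The crop shows the choice holds: each lid matches the clip beside its well, with blue at the white end, then yellow, green and red. The tubes stand off-centre in their wells. The depth has outliers, so I'll refine the numbers.

```bash
python3 - <<'E'
s=open('h.py').read()
s=s.replace("yellow=(24,33)","yellow=(20,33)").replace("(cx,cy),r","T=T[np.linalg.norm(T[:,:2]-np.median(T[:,:2],0),axis=1)<21]\n            (cx,cy),r")
s+='''
def fitrack(S,white_len=24):
    """fit rack pose (x,y,yaw) to height classes by scoring a template of wall tops"""
    from scipy.optimize import minimize
    W=S[(S[:,2]>24)&(S[:,2]<35)][:,:2]; B=S[(S[:,2]>40)&(S[:,2]<49)][:,:2]
    F=S[(S[:,2]>3)&(S[:,2]<14)][:,:2]
    wy=np.array([-99,-33,33,99])
    def loc(P,q):
        c,s=np.cos(q[2]),np.sin(q[2]); D=P-q[:2]
        return D@np.array([[c,-s],[s,c]])
    def sdw(L): # >0 inside a well
        dy=np.abs(L[:,1:2]-wy).min(1)
        return np.minimum(30-np.abs(L[:,0]),30-dy)
    def out(L): return np.maximum(np.abs(L[:,0])-36,np.maximum(-L[:,1]-135,L[:,1]-159))
    def cost(q):
        h=lambda a:np.clip(a,0,8)
        L=loc(W,q); c=h(sdw(L)).sum()+h(out(L)).sum()
        L=loc(F,q); ins=out(L)<4; c+=h(-sdw(L))[ins].sum()
        L=loc(B,q); c+=h(np.abs(L[:,0])-36).sum()+h(135-L[:,1]).sum()+h(L[:,1]-159).sum()
        return c
    b=np.median(B,0); best=None
    for a in np.radians([-8,-4,0,4,8]):
        q0=b-np.array([-np.sin(a),np.cos(a)])*135
        r=minimize(cost,[*q0,a],method='Nelder-Mead',options=dict(initial_simplex=[[*q0,a],[q0[0]+6,q0[1],a],[q0[0],q0[1]+6,a],[*q0,a+.05]],maxiter=800))
        if best is None or r.fun<best.fun: best=r
    q=best.x; c,s=np.cos(q[2]),np.sin(q[2])
    wells=q[:2]+np.array([[-s*y,c*y] for y in wy])
    return q[:2].round(1),np.degrees(q[2]).round(2),round(best.fun),(len(W),len(B),len(F)),wells.round(1)
'''
open('h.py','w').write(s)
E
python3 - <<'E'
from h import *
im=cv2.cvtColor(cv2.imread('pics/top0.png'),cv2.COLOR_BGR2RGB);d=np.load('pics/top0_d.npy');p=optics.camera_params('top')
X=cloud(d,p)
for o in lids(im,X): print(*o)
for name,(u0,u1,v0,v1) in dict(grey=(160,366,155,222),light=(214,428,255,325)).items():
    print(name,*fitrack(X[v0:v1,u0:u1].reshape(-1,3)))
i2=cv2.cvtColor(cv2.imread('pics/scene0.png'),cv2.COLOR_BGR2RGB);d2=np.load('pics/scene0_d.npy');p2=optics.camera_params('scene')
X2=cloud(d2,p2); print('scene')
for o in lids(i2,X2,80): print(*o)
S=X2.reshape(-1,3)
for name,(x,y) in dict(grey=(630,15),light=(480,-80)).items():
    print(name,*fitrack(S[(abs(S[:,0]-x)<70)&(abs(S[:,1]-y)<175)]))
E
```

```text
red [411. 289.] [ 475.6 -194.7] [ 475.7 -195.2   19.7] 117.5 744
yellow [303. 286.] [477.7 -57.1] [478.1 -57.3  19.8] 117.4 767
green [361. 286.] [ 478.1 -130.6] [ 477.9 -130.8   19.8] 117.5 740
blue [258. 279.] [ 4.868e+02 -3.000e-01] [ 4.87e+02 -3.00e-01  1.95e+01] 117.4 751
purple [491. 222.] [ 564.5 -306.3] [ 565.  -307.    19.6] 109.4 660
purple [262. 361.] [385.2  -7.4] [385.   -7.4  19.6] 109.5 804
purple [411. 364.] [ 381.6 -192.7] [ 381.7 -193.    19.5] 109.6 781
grey [632.1  -8.5] 4.23 2166 (2629, 786, 5839) [[ 639.4 -107.2]
 [ 634.5  -41.4]
 [ 629.7   24.4]
 [ 624.8   90.2]]
light [479.6 -95.2] -2.59 4075 (3067, 940, 3111) [[ 475.1 -194.1]
 [ 478.1 -128.1]
 [ 481.1  -62.2]
 [ 484.     3.7]]
scene
red [220. 205.] [ 480.1 -195.6] [ 478.8 -195.2   19.4] 118.9 537
yellow [313. 172.] [482.  -58.6] [480.8 -57.8  19.8] 119.2 472
green [265. 190.] [ 482.8 -131.7] [ 481.4 -131.6   19.4] 119.0 487
blue [352. 163.] [491.5  -1.4] [489.8  -0.5  19.6] 119.3 439
purple [315. 129.] [389.4  -8.1] [387.7  -7.4  19.8] 111.0 369
purple [198. 167.] [ 385.8 -194.1] [ 384.3 -193.9   19.6] 110.8 441
purple [160. 293.] [ 569.1 -307.3] [ 568.1 -307.    19.6] 110.8 740
pink [256. 154.] [ 398.2 -110.1] [ 392.  -107.5   17.7] 104.8 132
grey [634.5  -8.3] 4.15 4888 (3542, 726, 5699) [[ 641.7 -107.1]
 [ 636.9  -41.2]
 [ 632.1   24.6]
 [ 627.4   90.4]]
light [484.6 -95.1] -2.76 13266 (3063, 991, 1915) [[ 479.9 -193.9]
 [ 483.1 -128. ]
 [ 486.2  -62.1]
 [ 489.4    3.8]]
```

Both cameras agree to within a few mm, so I'm averaging them. These are the positions used:

| Tube | Start (x, y) | Grey well, counted from the white end | Target (x, y) |
|---|---|---|---|
| blue | (488, -0.5) | last | (640.5, -107) |
| yellow | (479.5, -57.6) | third | (635.7, -41) |
| green | (479.7, -131) | second | (631, 24.5) |
| red | (477, -195) | first | (626, 90) |

The jaws will open along each rack's x, which means turning about +72° now. I'll move toward blue first.

```bash
python3 - <<'E'
from h import *
d=np.load('pics/top0_d.npy');X=cloud(d,optics.camera_params('top'))
m=(X[...,2]>122)&(d>0)&(X[...,1]>-620)
n,l,s,c=cv2.connectedComponentsWithStats(m.astype(np.uint8))
for i in range(1,n):
    if s[i,4]>60: print(s[i],X[l==i].min(0).round(),X[l==i].max(0).round())
E
python3 -m creep '[{"translation":[1.7,2.78,0],"delta_rot":[0,0,0.0632]},{"translation":[1.7,2.78,0],"delta_rot":[0,0,0.0632]},{"translation":[1.7,2.78,0],"delta_rot":[0,0,0.0632]},{"translation":[1.7,2.78,0],"delta_rot":[0,0,0.0632]},{"translation":[1.7,2.78,0],"delta_rot":[0,0,0.0632]}]' 1 25
```

```text
time_s: 0.52
ee_pos: [234.2, -414.8, 227.5]
ee_rot: [-105.6, 90.0, 107.6]
force: [-0.4, 0.9, 0.1]
gripper_width: 91.4
```

```bash
python3 -m creep '[{"translation":[1.7,2.78,0],"delta_rot":[0,0,0.0632]},{"translation":[1.7,2.78,0],"delta_rot":[0,0,0.0632]},{"translation":[1.7,2.78,0],"delta_rot":[0,0,0.0632]},{"translation":[1.7,2.78,0],"delta_rot":[0,0,0.0632]},{"translation":[1.7,2.78,0],"delta_rot":[0,0,0.0632]}]'
python3 -m creep '[{"translation":[1.7,2.78,0],"delta_rot":[0,0,0.0632]},{"translation":[1.7,2.78,0],"delta_rot":[0,0,0.0632]},{"translation":[1.7,2.78,0],"delta_rot":[0,0,0.0632]},{"translation":[1.7,2.78,0],"delta_rot":[0,0,0.0632]},{"translation":[1.7,2.78,0],"delta_rot":[0,0,0.0632]}]'
python3 -m creep '[{"translation":[1.7,2.78,0],"delta_rot":[0,0,0.0632]},{"translation":[1.7,2.78,0],"delta_rot":[0,0,0.0632]},{"translation":[1.7,2.78,0],"delta_rot":[0,0,0.0632]},{"translation":[1.7,2.78,0],"delta_rot":[0,0,0.0632]},{"translation":[1.7,2.78,0],"delta_rot":[0,0,0.0632]}]'
python3 -m creep '[{"translation":[0,0,0],"delta_rot":[0,0,0]},{"translation":[0,0,0],"delta_rot":[0,0,0]}]'
python3 - <<'E'
from h import *
print(readout.state()['ee_pos'],readout.state()['qpos'],rot().round(3))
im,d,p=snap('wrist','w1'); print(p)
snap('top','t1')
E
```

```text
time_s: 0.93
ee_pos: [319.1, -275.8, 227.7]
ee_rot: [-98.3, 90.0, 133.0]
force: [-0.0, -0.3, -0.0]
gripper_width: 91.4
time_s: 1.35
ee_pos: [404.1, -136.8, 227.8]
ee_rot: [-72.4, 90.0, 177.1]
force: [0.9, -0.2, -0.3]
gripper_width: 91.0
time_s: 1.77
ee_pos: [489.1, 2.2, 227.7]
ee_rot: [-74.8, 90.0, -167.2]
force: [0.0, -0.5, -0.2]
gripper_width: 91.0
time_s: 1.93
ee_pos: [488.9, 1.7, 227.3]
ee_rot: [-76.1, 89.9, -168.5]
force: [0.3, 0.2, 0.0]
gripper_width: 91.2
[488.94032589   1.67453247 227.30142981] [-1.13908376e+00  1.06165923e+01  1.00389565e+02 -2.02010043e-02
  6.90782785e+01  1.29951229e+00] [[-0.001  0.999 -0.042]
 [-0.    -0.042 -0.999]
 [-1.    -0.001  0.   ]]
{'mtx': array([[371.64829954,   0.        , 321.59614988],
       [  0.        , 371.64829954, 237.11623686],
       [  0.        ,   0.        ,   1.        ]]), 'R': array([[ 0.99912982, -0.0416938 , -0.00110901],
       [-0.03983645, -0.96182308,  0.27075714],
       [-0.01235556, -0.27047735, -0.96264705]]), 't': array([-488.09545027,  -10.36010536,  396.60938337])}
```

View pics/w1.png

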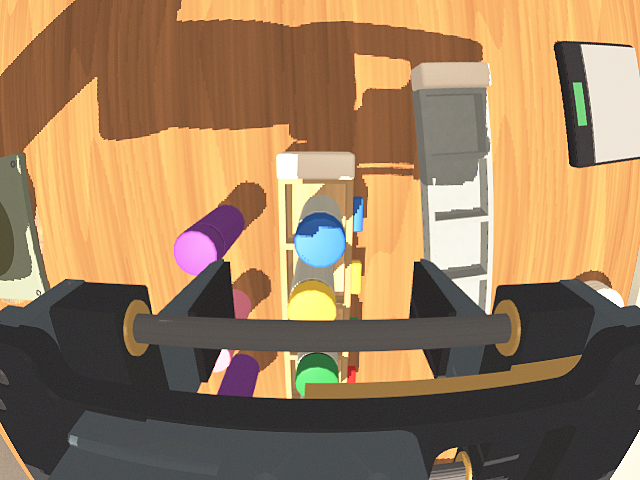

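View pics/t1.png

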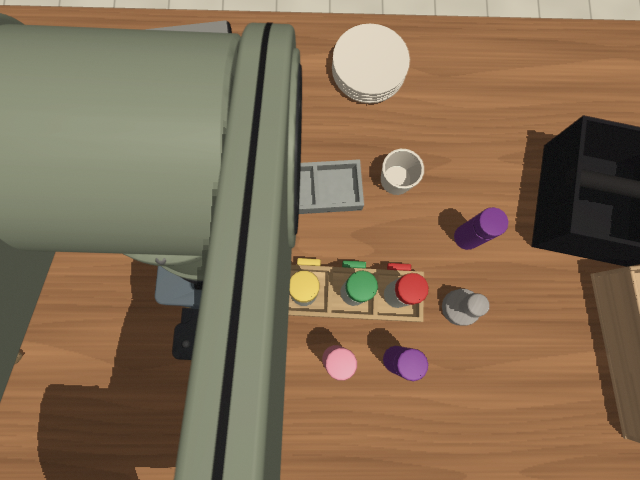

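The wrist picture shows the blue lid at (320,240), which works out to (487.6, 0) and agrees. Both fingers clear everything, and the purple look-alike at (200,250) is well outside them. Going down.

```bash
python3 -m creep '[{"translation":[-0.1,-0.1,-2.8],"delta_rot":[0,0,0]},{"translation":[0,0,-3],"delta_rot":[0,0,0]},{"translation":[0,0,-3],"delta_rot":[0,0,0]},{"translation":[0,0,-3],"delta_rot":[0,0,0]},{"translation":[0,0,-3],"delta_rot":[0,0,0]}]'
python3 -m creep '[{"translation":[0,0,0],"delta_rot":[0,0,0]},{"translation":[0,0,0],"delta_rot":[0,0,0]},{"translation":[0,0,0],"delta_rot":[0,0,0]},{"translation":[0,0,0],"delta_rot":[0,0,0]},{"translation":[0,0,0],"delta_rot":[0,0,0]}]' -1 20
python3 -m creep '[{"translation":[0,0,0],"delta_rot":[0,0,0]},{"translation":[0,0,0],"delta_rot":[0,0,0]},{"translation":[0,0,0],"delta_rot":[0,0,0]},{"translation":[0,0,0],"delta_rot":[0,0,0]}]'
```

```text
time_s: 2.45
ee_pos: [487.0, -1.8, 79.1]
ee_rot: [72.6, 90.0, -20.2]
force: [0.8, -1.2, -0.4]
gripper_width: 91.3
time_s: 2.87
ee_pos: [489.1, -0.7, 81.8]
ee_rot: [90.7, 89.8, -1.9]
force: [0.3, -0.5, -0.7]
gripper_width: 60.8
time_s: 3.2
ee_pos: [488.0, -0.4, 80.4]
ee_rot: [89.2, 90.0, -3.4]
force: [0.3, -0.0, 3.1]
gripper_width: 39.7
```

Gripped at 39.7 mm. Lifting, then checking.

```bash
python3 -m creep '[{"translation":[0,0,1],"delta_rot":[0,0,0]},{"translation":[0,0,2.5],"delta_rot":[0,0,0]},{"translation":[0,0,3],"delta_rot":[0,0,0]},{"translation":[0,0,3],"delta_rot":[0,0,0]},{"translation":[0,0,2.5],"delta_rot":[0,0,0]}]'
python3 - <<'E'
from h import *
snap('wrist','w2'); s=readout.state(); print(s['ee_pos'],s['gripper_width'],s['force'])
E
```

```text
time_s: 3.62
ee_pos: [487.8, -0.4, 201.6]
ee_rot: [89.2, 90.0, -3.4]
force: [0.8, 0.7, -1.2]
gripper_width: 40.0
[ 4.90606962e+02 -3.96065853e-01  2.06268734e+02] 39.87036684002045 [1.60812955 0.28598785 1.08029558]
```

View pics/w2.png

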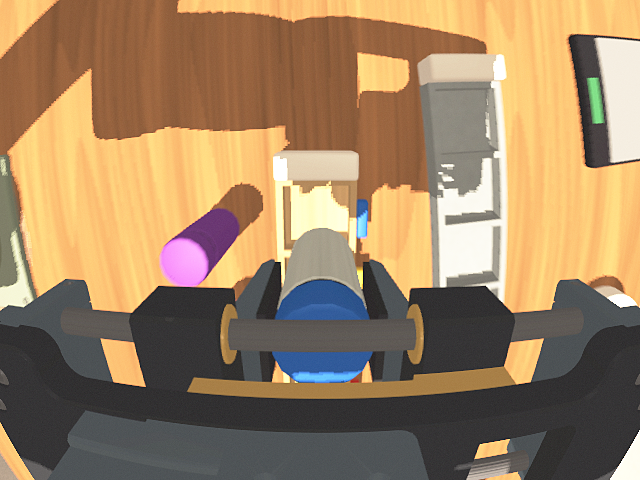

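The wrist picture shows the blue tube held upright between the jaws, lid at (322,330), and the light rack's first well empty. Carrying it over to the grey rack's last well.

```bash
python3 -m creep '[{"translation":[1.5,-1,0],"delta_rot":[0,0,0.023]},{"translation":[2,-1.4,0],"delta_rot":[0,0,0.023]},{"translation":[2,-1.4,0],"delta_rot":[0,0,0.023]},{"translation":[2,-1.4,0],"delta_rot":[0,0,0.023]},{"translation":[2,-1.4,0],"delta_rot":[0,0,0.023]}]'
python3 -m creep '[{"translation":[2,-1.4,0],"delta_rot":[0,0,0]},{"translation":[2,-1.4,0],"delta_rot":[0,0,0]},{"translation":[1.7,-1.3,0],"delta_rot":[0,0,0]},{"translation":[0,0,0],"delta_rot":[0,0,0]},{"translation":[0,0,0],"delta_rot":[0,0,0]}]'
python3 - <<'E'
from h import *
im,d,p=snap('wrist','w3'); s=readout.state(); print(s['ee_pos'],s['gripper_width'],s['force'],rot().round(3))
im,d,p=snap('scene','s3')
for o in lids(im,cloud(d,p),80): print(*o)
E
```

```text
time_s: 4.08
ee_pos: [583.3, -66.9, 199.3]
ee_rot: [-104.5, 89.9, 169.6]
force: [0.5, 0.2, -1.6]
gripper_width: 39.8
time_s: 4.5
ee_pos: [639.7, -107.8, 198.4]
ee_rot: [-109.3, 89.9, 164.7]
force: [-0.2, -0.4, -1.4]
gripper_width: 39.8
[ 639.11280221 -107.23709971  198.80062945] 39.97622529018246 [-0.01427051  0.63302057 -1.46491294] [[-0.003  0.998  0.07 ]
 [ 0.001  0.07  -0.998]
 [-1.    -0.002 -0.001]]
red [220. 205.] [ 480.4 -196. ] [ 479.2 -195.5   19.5] 119.0 526
yellow [305. 178.] [486.  -73.1] [485.5 -73.8   9.4] 118.0 60
green [265. 190.] [ 483.  -131.8] [ 481.9 -131.5   19.3] 119.0 491
blue [329. 214.] [ 647.1 -124.1] [ 647.8 -122.9   14.8] 226.9 78
purple [199. 167.] [ 386.5 -193.8] [ 385.4 -193.4   19.2] 110.8 426
purple [160. 293.] [ 569.2 -307.3] [ 568.  -306.9   19.7] 110.7 740
pink [256. 155.] [ 398.7 -109.5] [ 390.5 -106.9   18. ] 104.3 130
```

View pics/w3.png

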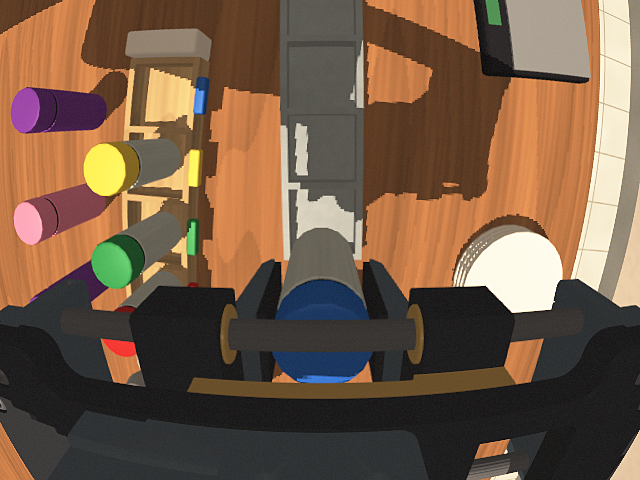

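View pics/s3.png

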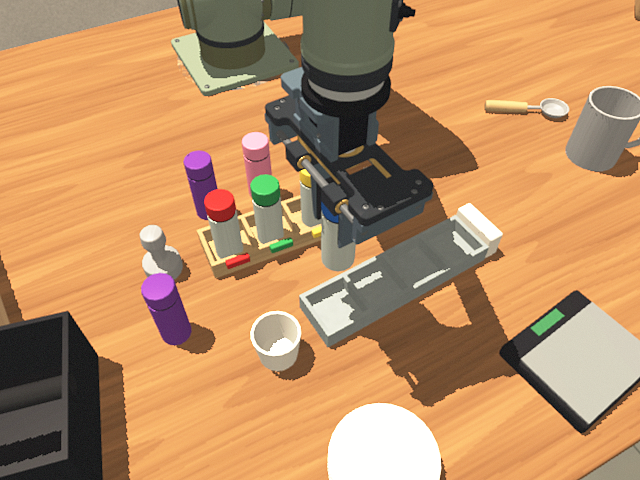

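The blue tube hangs over the last grey well, in line with the rack. Lowering, slowly at the end.

```bash
python3 -m creep '[{"translation":[0,0,-2.5],"delta_rot":[0,0,0]},{"translation":[0,0,-2.5],"delta_rot":[0,0,0]},{"translation":[0,0,-2.5],"delta_rot":[0,0,0]},{"translation":[0,0,-2],"delta_rot":[0,0,0]},{"translation":[0,0,-1],"delta_rot":[0,0,0]}]'
python3 -m creep '[{"translation":[0,0,-0.5],"delta_rot":[0,0,0]},{"translation":[0,0,-0.4],"delta_rot":[0,0,0]},{"translation":[0,0,-0.3],"delta_rot":[0,0,0]},{"translation":[0,0,-0.15],"delta_rot":[0,0,0]},{"translation":[0,0,0],"delta_rot":[0,0,0]}]'
python3 - <<'E'
from h import *
im,d,p=snap('wrist','w4'); s=readout.state(); print(s['ee_pos'],s['gripper_width'],s['force'])
im,d,p=snap('scene','s4')
cv2.imwrite('pics/s4c.png',cv2.cvtColor(cv2.resize(im[130:370,250:530],None,fx=2.5,fy=2.5),cv2.COLOR_RGB2BGR))
E
```

```text
time_s: 5.02
ee_pos: [637.3, -106.3, 92.3]
ee_rot: [-106.4, 89.7, 167.7]
force: [-0.7, 0.9, -1.1]
gripper_width: 39.5
time_s: 5.43
ee_pos: [640.2, -107.4, 82.2]
ee_rot: [76.8, 89.9, -9.2]
force: [-0.4, 1.0, -1.5]
gripper_width: 39.7
[ 640.24368135 -107.49357777   82.26491061] 39.79089281826822 [-0.21780592  0.20038123 -1.11468408]
```

View pics/s4c.png

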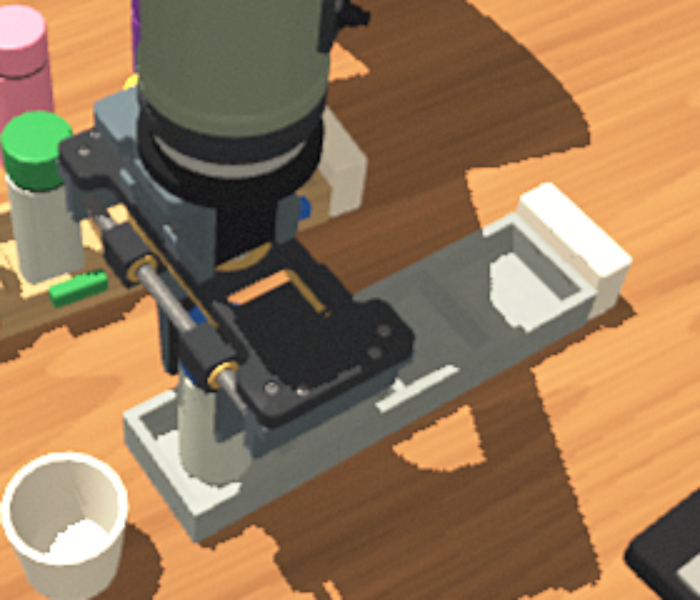

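View pics/w4.png

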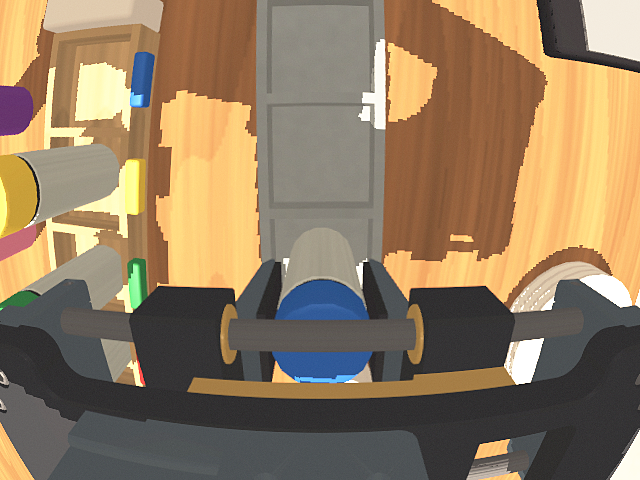

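The tube is inside the last well but not yet on the floor, since there is no upward force. Lowering in 1 mm steps.

```bash
python3 -m creep '[{"translation":[0,0,-0.1],"delta_rot":[0,0,0]},{"translation":[0,0,0],"delta_rot":[0,0,0]}]'
python3 -m creep '[{"translation":[0,0,-0.1],"delta_rot":[0,0,0]},{"translation":[0,0,0],"delta_rot":[0,0,0]}]'
```

```text
time_s: 5.7
ee_pos: [640.0, -107.5, 80.8]
ee_rot: [79.5, 90.0, -6.5]
force: [0.0, -0.1, -1.5]
gripper_width: 40.0
time_s: 5.87
ee_pos: [640.0, -107.5, 80.4]
ee_rot: [72.6, 89.9, -13.4]
force: [-1.9, -0.2, 4.2]
gripper_width: 39.6
```

Contact at about +4 N. Releasing, then going straight up.

```bash
python3 -m creep '[{"translation":[0,0,0],"delta_rot":[0,0,0]},{"translation":[0,0,0],"delta_rot":[0,0,0]},{"translation":[0,0,0],"delta_rot":[0,0,0]},{"translation":[0,0,0],"delta_rot":[0,0,0]},{"translation":[0,0,0],"delta_rot":[0,0,0]}]' 1
python3 -m creep '[{"translation":[0,0,1],"delta_rot":[0,0,0]},{"translation":[0,0,2.5],"delta_rot":[0,0,0]},{"translation":[0,0,3],"delta_rot":[0,0,0]},{"translation":[0,0,3],"delta_rot":[0,0,0]},{"translation":[0,0,2.5],"delta_rot":[0,0,0]}]'
python3 - <<'E'
from h import *
im,d,p=snap('wrist','w5'); s=readout.state(); print(s['ee_pos'],s['gripper_width'],s['force'])
im,d,p=snap('scene','s5')
for o in lids(im,cloud(d,p),80): print(*o)
E
```

```text
time_s: 6.28
ee_pos: [639.9, -107.4, 79.3]
ee_rot: [61.1, 90.0, -24.9]
force: [0.0, 0.2, 0.1]
gripper_width: 70.1
time_s: 6.7
ee_pos: [640.3, -107.5, 202.5]
ee_rot: [76.5, 89.9, -9.5]
force: [0.3, -0.6, 0.2]
gripper_width: 91.3
[ 642.79734052 -107.94581303  208.14562894] 91.1160801034056 [1.55004063 0.25412768 3.31411157]
red [220. 205.] [ 480.2 -195.8] [ 479.  -195.5   19.7] 118.9 527
green [265. 190.] [ 482.8 -131.8] [ 481.7 -131.7   19.4] 119.1 489
blue [337. 269.] [ 643.3 -108.2] [ 642.2 -107.8   19.6] 119.2 692
purple [198. 167.] [ 386.4 -193.9] [ 384.6 -193.7   19.3] 110.8 429
purple [160. 293.] [ 569.2 -307.3] [ 568.1 -307.2   19.4] 110.7 743
pink [257. 155.] [ 398.5 -108.7] [ 390.8 -106.8   18. ] 103.9 139
```

View pics/w5.png

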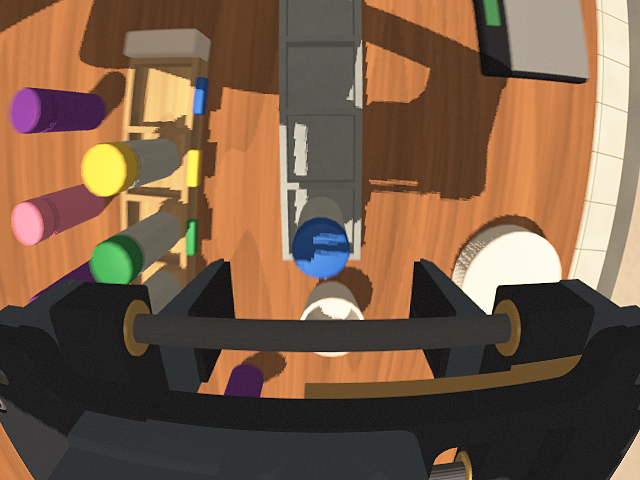

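The blue tube stands free in the last well; the scene camera puts its lid at (642,-108) and z 119. The lid in the wrist picture is at (321,248). Next is yellow.

```bash
python3 -m creep '[{"translation":[-3.2,1,0],"delta_rot":[0,0,-0.023]},{"translation":[-3.2,1,0],"delta_rot":[0,0,-0.023]},{"translation":[-3.2,1,0],"delta_rot":[0,0,-0.023]},{"translation":[-3.2,1,0],"delta_rot":[0,0,-0.023]},{"translation":[-3.2,1,0],"delta_rot":[0,0,-0.023]}]'
python3 -m creep '[{"translation":[0,0,0],"delta_rot":[0,0,0]},{"translation":[0,0,0],"delta_rot":[0,0,0]}]'
python3 - <<'E'
from h import *
im,d,p=snap('wrist','w6'); s=readout.state(); print(s['ee_pos'],s['gripper_width'],rot()[:,1].round(3))
E
```

```text
time_s: 7.22
ee_pos: [477.8, -56.9, 199.0]
ee_rot: [-98.8, 89.9, 168.5]
force: [-0.3, 0.5, 0.5]
gripper_width: 91.1
time_s: 7.38
ee_pos: [478.4, -57.0, 199.7]
ee_rot: [83.8, 90.0, -8.8]
force: [0.6, 0.1, 1.0]
gripper_width: 91.4
[479.93582767 -57.39380168 199.87659647] 91.46615158678112 [ 0.999 -0.045  0.001]
```

View pics/w6.png

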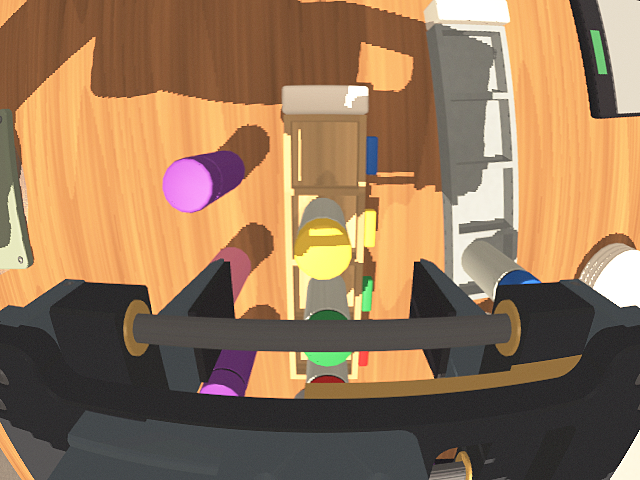

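The yellow lid is at (323,248), the same place relative to the jaws as blue was after placing, so it's centred. Descending to TCP z 80 and gripping.

```bash
python3 -m creep '[{"translation":[0,0,-2],"delta_rot":[0,0,0]},{"translation":[0,0,-3],"delta_rot":[0,0,0]},{"translation":[0,0,-3],"delta_rot":[0,0,0]},{"translation":[0,0,-2.5],"delta_rot":[0,0,0]},{"translation":[0,0,-1.5],"delta_rot":[0,0,0]}]'
python3 -m creep '[{"translation":[0,0,0],"delta_rot":[0,0,0]},{"translation":[0,0,0],"delta_rot":[0,0,0]},{"translation":[0,0,0],"delta_rot":[0,0,0]},{"translation":[0,0,0],"delta_rot":[0,0,0]},{"translation":[0,0,0],"delta_rot":[0,0,0]}]' -1 20
python3 -m creep '[{"translation":[0,0,0],"delta_rot":[0,0,0]},{"translation":[0,0,0],"delta_rot":[0,0,0]},{"translation":[0,0,0],"delta_rot":[0,0,0]},{"translation":[0,0,0],"delta_rot":[0,0,0]},{"translation":[0,0,0],"delta_rot":[0,0,0]}]'
```

```text
time_s: 7.85
ee_pos: [479.9, -57.7, 76.7]
ee_rot: [-94.8, 89.8, 172.6]
force: [-0.5, -0.1, -0.0]
gripper_width: 91.0
time_s: 8.27
ee_pos: [481.0, -57.6, 80.7]
ee_rot: [84.3, 89.8, -8.2]
force: [-0.3, 0.6, -0.8]
gripper_width: 60.7
time_s: 8.68
ee_pos: [479.9, -57.4, 79.9]
ee_rot: [82.4, 90.0, -10.2]
force: [-0.1, -0.3, 3.6]
gripper_width: 39.3
```

```bash
python3 -m creep '[{"translation":[0,0,1],"delta_rot":[0,0,0]},{"translation":[0,0,2.5],"delta_rot":[0,0,0]},{"translation":[0,0,3],"delta_rot":[0,0,0]},{"translation":[0,0,3],"delta_rot":[0,0,0]},{"translation":[0,0,2.5],"delta_rot":[0,0,0]}]'
python3 -m creep '[{"translation":[1.5,0.2,0],"delta_rot":[0,0,0.023]},{"translation":[2,0.2,0],"delta_rot":[0,0,0.023]},{"translation":[2.1,0.2,0],"delta_rot":[0,0,0.023]},{"translation":[2,0.2,0],"delta_rot":[0,0,0.023]},{"translation":[2,0.2,0],"delta_rot":[0,0,0.023]}]'
python3 -m creep '[{"translation":[2,0.2,0],"delta_rot":[0,0,0]},{"translation":[2,0.2,0],"delta_rot":[0,0,0]},{"translation":[2,0.2,0],"delta_rot":[0,0,0]},{"translation":[0,0,0],"delta_rot":[0,0,0]},{"translation":[0,0,0],"delta_rot":[0,0,0]}]'
python3 - <<'E'
from h import *
im,d,p=snap('wrist','w7'); s=readout.state(); print(s['ee_pos'],s['gripper_width'],s['force'],rot()[:,1].round(3))
E
```

```text
time_s: 9.1
ee_pos: [479.9, -57.4, 201.2]
ee_rot: [87.3, 89.9, -5.3]
force: [1.1, -0.3, -0.4]
gripper_width: 40.0
time_s: 9.52
ee_pos: [576.5, -47.3, 199.1]
ee_rot: [-104.1, 90.0, 170.0]
force: [-0.1, -0.4, -1.3]
gripper_width: 39.7
time_s: 9.93
ee_pos: [636.0, -41.3, 198.3]
ee_rot: [-97.9, 89.9, 176.2]
force: [0.1, 0.4, -0.7]
gripper_width: 39.7
[635.24784019 -41.35965426 198.5884967 ] 39.75379217856743 [-0.69596006  0.23948836 -0.88182676] [ 0.998  0.07  -0.002]
```

View pics/w7.png

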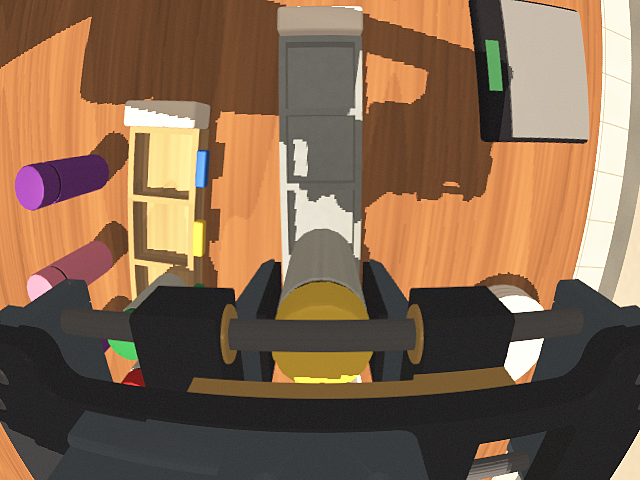

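Yellow is held (lid at (322,330)) over the third well, with wells one and two empty ahead of it. Lowering.

```bash
python3 -m creep '[{"translation":[0,0,-2.5],"delta_rot":[0,0,0]},{"translation":[0,0,-2.5],"delta_rot":[0,0,0]},{"translation":[0,0,-2.5],"delta_rot":[0,0,0]},{"translation":[0,0,-2],"delta_rot":[0,0,0]},{"translation":[0,0,-1],"delta_rot":[0,0,0]}]'
python3 -m creep '[{"translation":[0,0,-0.5],"delta_rot":[0,0,0]},{"translation":[0,0,-0.4],"delta_rot":[0,0,0]},{"translation":[0,0,-0.3],"delta_rot":[0,0,0]},{"translation":[0,0,-0.1],"delta_rot":[0,0,0]},{"translation":[0,0,0],"delta_rot":[0,0,0]}]'
python3 -m creep '[{"translation":[0,0,-0.1],"delta_rot":[0,0,0]},{"translation":[0,0,0],"delta_rot":[0,0,0]}]'
```

```text
time_s: 10.4
ee_pos: [633.0, -41.4, 91.8]
ee_rot: [-98.1, 89.7, 175.9]
force: [-0.5, -0.9, -1.5]
gripper_width: 39.2
time_s: 10.82
ee_pos: [636.2, -41.5, 82.3]
ee_rot: [81.2, 89.9, -4.8]
force: [-0.1, 0.4, -0.8]
gripper_width: 39.5
time_s: 10.98
ee_pos: [636.1, -41.4, 81.0]
ee_rot: [81.2, 89.9, -4.8]
force: [-0.2, -0.4, -1.5]
gripper_width: 39.7
```

```bash
python3 -m creep '[{"translation":[0,0,-0.1],"delta_rot":[0,0,0]},{"translation":[0,0,0],"delta_rot":[0,0,0]}]'
```

```text
time_s: 11.15
ee_pos: [636.2, -41.5, 79.9]
ee_rot: [82.4, 89.9, -3.6]
force: [-0.2, -0.6, 0.3]
gripper_width: 40.0
```

```bash
python3 -m creep '[{"translation":[0,0,-0.05],"delta_rot":[0,0,0]},{"translation":[0,0,0],"delta_rot":[0,0,0]}]'
python3 -m creep '[{"translation":[0,0,0],"delta_rot":[0,0,0]},{"translation":[0,0,0],"delta_rot":[0,0,0]},{"translation":[0,0,0],"delta_rot":[0,0,0]},{"translation":[0,0,0],"delta_rot":[0,0,0]},{"translation":[0,0,0],"delta_rot":[0,0,0]}]' 1
python3 -m creep '[{"translation":[0,0,1.05],"delta_rot":[0,0,0]},{"translation":[0,0,2.5],"delta_rot":[0,0,0]},{"translation":[0,0,3],"delta_rot":[0,0,0]},{"translation":[0,0,3],"delta_rot":[0,0,0]},{"translation":[0,0,2.5],"delta_rot":[0,0,0]}]'
python3 - <<'E'
from h import *
im,d,p=snap('wrist','w8'); s=readout.state(); print(s['ee_pos'],s['gripper_width'],s['force'])
im,d,p=snap('scene','s8')
for o in lids(im,cloud(d,p),80): print(*o)
E
```

```text
time_s: 11.32
ee_pos: [636.2, -41.5, 79.9]
ee_rot: [81.3, 89.9, -4.7]
force: [-0.9, 0.3, 5.2]
gripper_width: 40.0
time_s: 11.73
ee_pos: [635.7, -41.4, 78.7]
ee_rot: [-101.0, 90.0, 173.0]
force: [-1.0, -0.4, -0.0]
gripper_width: 70.3
time_s: 12.15
ee_pos: [636.2, -41.5, 202.5]
ee_rot: [81.1, 89.9, -4.9]
force: [0.2, -0.1, -0.6]
gripper_width: 91.7
[638.83211935 -41.62541602 208.05243948] 90.92349847967309 [2.59709915 0.39682019 3.88351974]
red [220. 205.] [ 480.5 -195.9] [ 479.2 -195.8   19.6] 119.0 535
yellow [382. 247.] [639.6 -43.1] [637.8 -42.1  19.7] 119.3 647
green [265. 190.] [ 482.9 -131.7] [ 481.7 -131.3   19.4] 119.0 495
blue [337. 269.] [ 642.9 -108. ] [ 641.9 -107.3   19.7] 119.2 699
purple [315. 129.] [390.3  -8.1] [388.9  -7.4  19.4] 111.1 350
purple [199. 167.] [ 386.3 -193.7] [ 385.1 -193.5   19.4] 110.8 427
purple [160. 293.] [ 569.3 -307.4] [ 568.2 -307.3   19.6] 110.8 739
pink [256. 155.] [ 398.3 -109.6] [ 391.4 -107.1   17.9] 104.1 134
```

View pics/s8.png

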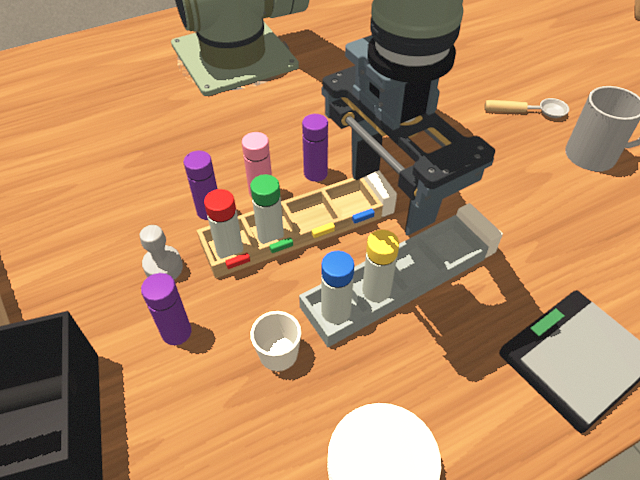

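Blue (337,269) and yellow (382,247) stand upright in the last and third wells. Next is green.

```bash
python3 -m creep '[{"translation":[-3.1,-1.8,0],"delta_rot":[0,0,-0.023]},{"translation":[-3.1,-1.8,0],"delta_rot":[0,0,-0.023]},{"translation":[-3.1,-1.8,0],"delta_rot":[0,0,-0.023]},{"translation":[-3.1,-1.8,0],"delta_rot":[0,0,-0.023]},{"translation":[-3.2,-1.8,0],"delta_rot":[0,0,-0.023]}]'
python3 -m creep '[{"translation":[0,0,0],"delta_rot":[0,0,0]},{"translation":[0,0,0],"delta_rot":[0,0,0]}]'
python3 - <<'E'
from h import *
im,d,p=snap('wrist','w9'); s=readout.state(); print(s['ee_pos'],s['gripper_width'],rot()[:,1].round(3))
E
```

```text
time_s: 12.67
ee_pos: [478.0, -131.8, 199.1]
ee_rot: [-90.3, 90.0, 177.1]
force: [-1.0, -0.7, -0.2]
gripper_width: 91.3
time_s: 12.83
ee_pos: [478.4, -132.0, 199.7]
ee_rot: [173.3, 90.0, 80.6]
force: [0.5, 0.1, -0.8]
gripper_width: 91.3
[ 479.77153658 -131.61032248  199.76900976] 91.07681189678605 [ 0.999 -0.046  0.001]
```

View pics/w9.png

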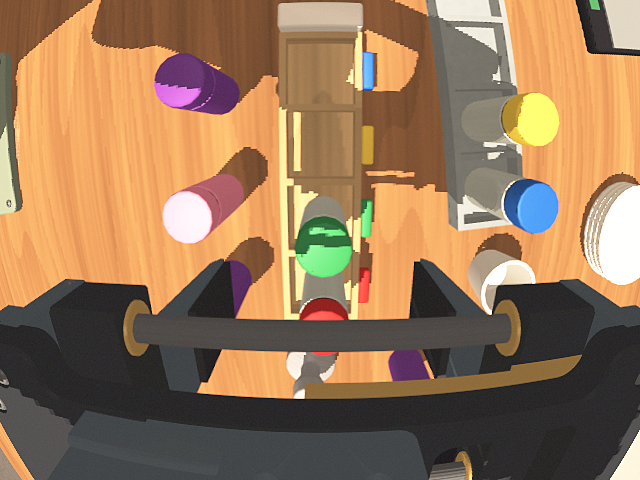

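The green lid is at (323,247), centred between the open jaws. Descending and gripping.

```bash
python3 -m creep '[{"translation":[0,0,-2],"delta_rot":[0,0,0]},{"translation":[0,0,-3],"delta_rot":[0,0,0]},{"translation":[0,0,-3],"delta_rot":[0,0,0]},{"translation":[0,0,-2.5],"delta_rot":[0,0,0]},{"translation":[0,0,-1.5],"delta_rot":[0,0,0]}]'
python3 -m creep '[{"translation":[0,0,0],"delta_rot":[0,0,0]},{"translation":[0,0,0],"delta_rot":[0,0,0]},{"translation":[0,0,0],"delta_rot":[0,0,0]},{"translation":[0,0,0],"delta_rot":[0,0,0]},{"translation":[0,0,0],"delta_rot":[0,0,0]}]' -1 20
python3 -m creep '[{"translation":[0,0,0],"delta_rot":[0,0,0]},{"translation":[0,0,0],"delta_rot":[0,0,0]},{"translation":[0,0,0],"delta_rot":[0,0,0]},{"translation":[0,0,0],"delta_rot":[0,0,0]},{"translation":[0,0,0],"delta_rot":[0,0,0]}]'
```

```text
time_s: 13.3
ee_pos: [479.7, -130.3, 76.6]
ee_rot: [-108.4, 89.8, 159.1]
force: [-0.9, -0.4, -0.8]
gripper_width: 91.1
time_s: 13.72
ee_pos: [480.9, -131.6, 80.7]
ee_rot: [77.2, 89.8, -15.4]
force: [-0.3, -0.9, -0.4]
gripper_width: 60.4
time_s: 14.13
ee_pos: [479.9, -131.5, 79.9]
ee_rot: [74.7, 90.0, -17.9]
force: [-1.1, 0.8, 3.5]
gripper_width: 39.5
```

```bash
python3 -m creep '[{"translation":[0,0,1],"delta_rot":[0,0,0]},{"translation":[0,0,2.5],"delta_rot":[0,0,0]},{"translation":[0,0,3],"delta_rot":[0,0,0]},{"translation":[0,0,3],"delta_rot":[0,0,0]},{"translation":[0,0,2.5],"delta_rot":[0,0,0]}]'
python3 -m creep '[{"translation":[1.5,1.5,0],"delta_rot":[0,0,0.023]},{"translation":[2,2,0],"delta_rot":[0,0,0.023]},{"translation":[2,2.1,0],"delta_rot":[0,0,0.023]},{"translation":[2,2.1,0],"delta_rot":[0,0,0.023]},{"translation":[2,2.1,0],"delta_rot":[0,0,0.023]}]'
python3 -m creep '[{"translation":[2,2.1,0],"delta_rot":[0,0,0]},{"translation":[2,2.1,0],"delta_rot":[0,0,0]},{"translation":[1.6,1.6,0],"delta_rot":[0,0,0]},{"translation":[0,0,0],"delta_rot":[0,0,0]},{"translation":[0,0,0],"delta_rot":[0,0,0]}]'
python3 - <<'E'
from h import *
im,d,p=snap('wrist','w10'); s=readout.state(); print(s['ee_pos'],s['gripper_width'],s['force'],rot()[:,1].round(3))
E
```

```text
time_s: 14.55
ee_pos: [479.9, -131.5, 201.9]
ee_rot: [77.8, 89.9, -14.8]
force: [0.7, 0.3, -1.2]
gripper_width: 39.7
time_s: 14.97
ee_pos: [575.4, -32.5, 200.0]
ee_rot: [53.4, 90.0, -32.5]
force: [0.4, -1.0, -0.7]
gripper_width: 39.5
time_s: 15.38
ee_pos: [630.9, 25.3, 199.1]
ee_rot: [-78.0, 89.9, -163.9]
force: [-1.9, 0.4, -1.5]
gripper_width: 39.4
[630.29750192  24.52882237 199.23398497] 39.84272322344672 [-0.08546828 -0.32811211 -2.09651481] [ 0.997  0.071 -0.001]
```

View pics/w10.png

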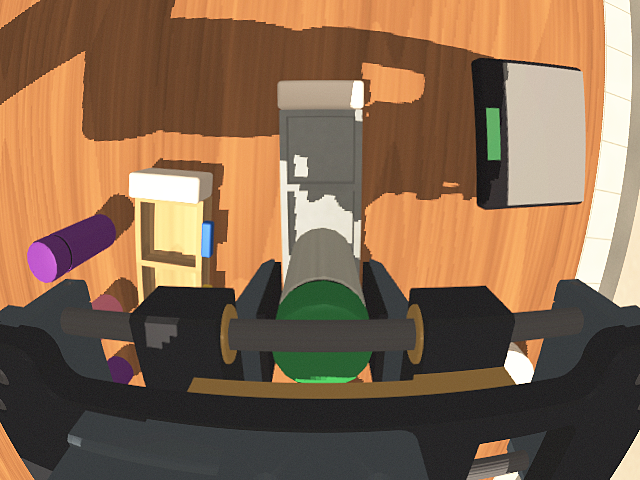

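The green tube is held over the second well. Only the first well and the white block at (321,95) show ahead of it. Lowering.

```bash
python3 -m creep '[{"translation":[0,0,-2.5],"delta_rot":[0,0,0]},{"translation":[0,0,-2.5],"delta_rot":[0,0,0]},{"translation":[0,0,-2.5],"delta_rot":[0,0,0]},{"translation":[0,0,-2],"delta_rot":[0,0,0]},{"translation":[0,0,-1],"delta_rot":[0,0,0]}]'
python3 -m creep '[{"translation":[0,0,-0.5],"delta_rot":[0,0,0]},{"translation":[0,0,-0.4],"delta_rot":[0,0,0]},{"translation":[0,0,-0.3],"delta_rot":[0,0,0]},{"translation":[0,0,-0.2],"delta_rot":[0,0,0]},{"translation":[0,0,0],"delta_rot":[0,0,0]}]'
python3 -m creep '[{"translation":[0,0,-0.1],"delta_rot":[0,0,0]},{"translation":[0,0,0],"delta_rot":[0,0,0]}]'
```

```text
time_s: 15.85
ee_pos: [628.2, 23.4, 92.1]
ee_rot: [-89.3, 89.7, -175.4]
force: [-0.4, 0.4, -0.9]
gripper_width: 39.3
time_s: 16.27
ee_pos: [631.1, 24.5, 81.1]
ee_rot: [86.4, 89.9, 0.4]
force: [0.1, 0.1, -0.3]
gripper_width: 39.9
time_s: 16.43
ee_pos: [631.1, 24.6, 79.9]
ee_rot: [86.3, 89.9, 0.3]
force: [-0.9, -0.4, 0.0]
gripper_width: 39.7
```

```bash
python3 -m creep '[{"translation":[0,0,-0.05],"delta_rot":[0,0,0]},{"translation":[0,0,0],"delta_rot":[0,0,0]}]'
```

```text
time_s: 16.6
ee_pos: [631.1, 24.6, 79.9]
ee_rot: [85.8, 89.9, -0.2]
force: [-1.2, -0.1, 3.6]
gripper_width: 39.8
```

Contact. Releasing, rising and checking.

```bash
python3 -m creep '[{"translation":[0,0,0],"delta_rot":[0,0,0]},{"translation":[0,0,0],"delta_rot":[0,0,0]},{"translation":[0,0,0],"delta_rot":[0,0,0]},{"translation":[0,0,0],"delta_rot":[0,0,0]},{"translation":[0,0,0],"delta_rot":[0,0,0]}]' 1
python3 -m creep '[{"translation":[0,0,1.05],"delta_rot":[0,0,0]},{"translation":[0,0,2.5],"delta_rot":[0,0,0]},{"translation":[0,0,3],"delta_rot":[0,0,0]},{"translation":[0,0,3],"delta_rot":[0,0,0]},{"translation":[0,0,2.5],"delta_rot":[0,0,0]}]'
python3 - <<'E'
from h import *
im,d,p=snap('wrist','w11'); s=readout.state(); print(s['ee_pos'],s['gripper_width'],s['force'])
im,d,p=snap('scene','s11')
for o in lids(im,cloud(d,p),80): print(*o)
E
```

```text
time_s: 17.02
ee_pos: [630.8, 24.6, 78.8]
ee_rot: [-82.1, 90.0, -168.1]
force: [-0.3, 0.1, -0.1]
gripper_width: 70.4
time_s: 17.43
ee_pos: [631.3, 24.6, 202.5]
ee_rot: [86.8, 89.9, 0.8]
force: [0.3, -0.3, 0.3]
gripper_width: 91.3
[633.8293672   24.67299641 207.98959259] 91.16718876441611 [2.24181515 0.88527541 3.38560778]
red [220. 205.] [ 480.3 -195.8] [ 478.8 -195.5   19.5] 119.0 533
yellow [382. 247.] [639.2 -42.9] [637.9 -42.2  19.7] 119.3 657
green [424. 225.] [634.4  23.1] [633.1  24.   19.5] 119.5 580
blue [337. 269.] [ 643.  -108.1] [ 642.5 -107.4   19.8] 119.3 702
purple [315. 129.] [390.6  -8.3] [389.7  -7.8  19.3] 111.1 350
purple [199. 167.] [ 386.3 -193.8] [ 385.5 -193.2   19.6] 110.8 430
purple [160. 293.] [ 569.2 -307.2] [ 567.5 -307.4   19.7] 110.8 738
pink [256. 154.] [ 398.6 -109.5] [ 391.  -107.    17.8] 104.4 136
```

View pics/s11.png

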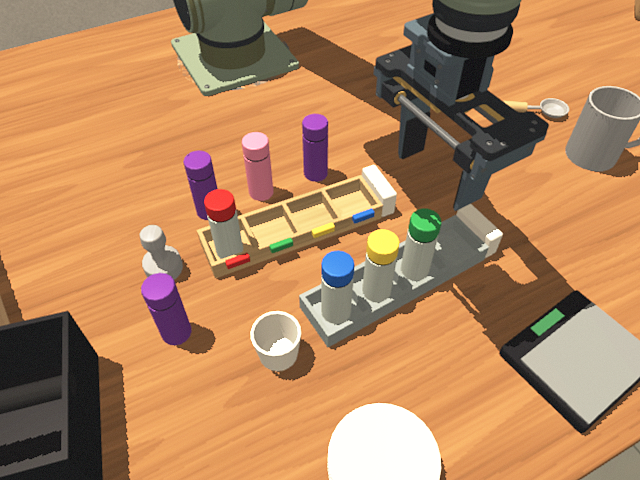

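Green (424,225) stands upright in the second well. Last is red, at about (477,-195).

```bash
python3 -m creep '[{"translation":[-1.9,-2.7,0],"delta_rot":[0,0,-0.023]},{"translation":[-1.9,-2.7,0],"delta_rot":[0,0,-0.023]},{"translation":[-1.9,-2.8,0],"delta_rot":[0,0,-0.023]},{"translation":[-1.9,-2.8,0],"delta_rot":[0,0,-0.023]},{"translation":[-1.9,-2.8,0],"delta_rot":[0,0,-0.023]}]'
python3 -m creep '[{"translation":[-2,-2.8,0],"delta_rot":[0,0,0]},{"translation":[-2,-2.8,0],"delta_rot":[0,0,0]},{"translation":[-1.9,-2.6,0],"delta_rot":[0,0,0]},{"translation":[0,0,0],"delta_rot":[0,0,0]},{"translation":[0,0,0],"delta_rot":[0,0,0]}]'
python3 - <<'E'
from h import *
im,d,p=snap('wrist','w12'); s=readout.state(); print(s['ee_pos'],s['gripper_width'],rot()[:,1].round(3))
E
```

```text
time_s: 17.95
ee_pos: [534.4, -114.3, 199.2]
ee_rot: [-94.3, 90.0, 173.1]
force: [0.9, -0.8, 0.1]
gripper_width: 91.2
time_s: 18.37
ee_pos: [475.8, -196.3, 199.4]
ee_rot: [-160.9, 90.0, 106.4]
force: [0.5, 0.8, -1.1]
gripper_width: 91.1
[ 476.63185324 -195.51925785  199.45175554] 91.33907209261947 [ 0.999 -0.047  0.   ]
```

View pics/w12.png

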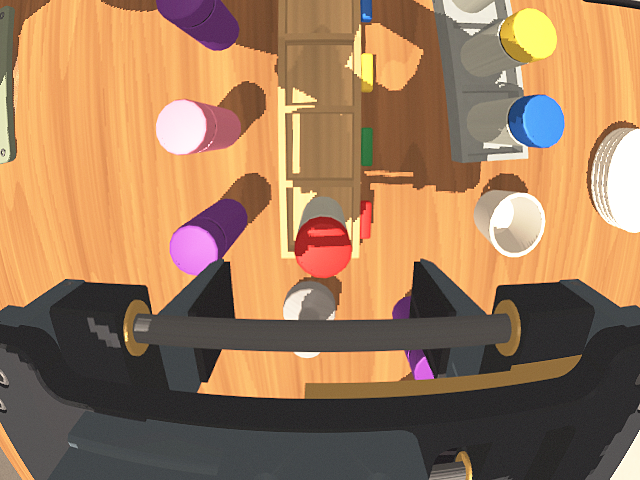

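The red lid is at (322,247), centred; the purple one at (205,240) is outside the left finger. Descending and gripping.

```bash
python3 -m creep '[{"translation":[0,0,-2],"delta_rot":[0,0,0]},{"translation":[0,0,-3],"delta_rot":[0,0,0]},{"translation":[0,0,-3],"delta_rot":[0,0,0]},{"translation":[0,0,-2.5],"delta_rot":[0,0,0]},{"translation":[0,0,-1.5],"delta_rot":[0,0,0]}]'
python3 -m creep '[{"translation":[0,0,0],"delta_rot":[0,0,0]},{"translation":[0,0,0],"delta_rot":[0,0,0]},{"translation":[0,0,0],"delta_rot":[0,0,0]},{"translation":[0,0,0],"delta_rot":[0,0,0]},{"translation":[0,0,0],"delta_rot":[0,0,0]}]' -1 20
python3 -m creep '[{"translation":[0,0,0],"delta_rot":[0,0,0]},{"translation":[0,0,0],"delta_rot":[0,0,0]},{"translation":[0,0,0],"delta_rot":[0,0,0]},{"translation":[0,0,0],"delta_rot":[0,0,0]},{"translation":[0,0,0],"delta_rot":[0,0,0]}]'
```

```text
time_s: 18.83
ee_pos: [476.2, -193.5, 76.7]
ee_rot: [-116.8, 89.8, 150.7]
force: [-0.9, 0.2, -0.2]
gripper_width: 91.6
time_s: 19.25
ee_pos: [477.8, -195.6, 80.7]
ee_rot: [70.4, 89.8, -22.1]
force: [0.5, 0.1, 1.0]
gripper_width: 60.7
time_s: 19.67
ee_pos: [476.9, -195.5, 79.8]
ee_rot: [73.0, 90.0, -19.6]
force: [-1.3, -0.7, 2.3]
gripper_width: 39.8
```

```bash
python3 -m creep '[{"translation":[0,0,1],"delta_rot":[0,0,0]},{"translation":[0,0,2.5],"delta_rot":[0,0,0]},{"translation":[0,0,3],"delta_rot":[0,0,0]},{"translation":[0,0,3],"delta_rot":[0,0,0]},{"translation":[0,0,2.5],"delta_rot":[0,0,0]}]'
python3 -m creep '[{"translation":[0.9,2,0],"delta_rot":[0,0,0.023]},{"translation":[0.9,2.5,0],"delta_rot":[0,0,0.023]},{"translation":[0.9,2.8,0],"delta_rot":[0,0,0.023]},{"translation":[0.9,2.8,0],"delta_rot":[0,0,0.023]},{"translation":[0.9,2.8,0],"delta_rot":[0,0,0.023]}]'
python3 -m creep '[{"translation":[1.2,2.8,0],"delta_rot":[0,0,0]},{"translation":[1.2,2.8,0],"delta_rot":[0,0,0]},{"translation":[1.2,2.8,0],"delta_rot":[0,0,0]},{"translation":[1.2,2.8,0],"delta_rot":[0,0,0]},{"translation":[1.2,2.5,0],"delta_rot":[0,0,0]}]'
python3 -m creep '[{"translation":[1.6,1,0],"delta_rot":[0,0,0]},{"translation":[1.6,0.6,0],"delta_rot":[0,0,0]},{"translation":[1.2,0.4,0],"delta_rot":[0,0,0]},{"translation":[0,0,0],"delta_rot":[0,0,0]},{"translation":[0,0,0],"delta_rot":[0,0,0]}]'
python3 - <<'E'
from h import *
im,d,p=snap('wrist','w13'); s=readout.state(); print(s['ee_pos'],s['gripper_width'],s['force'],rot()[:,1].round(3))
E
```

```text
time_s: 20.08
ee_pos: [476.9, -195.4, 201.8]
ee_rot: [71.0, 89.9, -21.6]
force: [0.5, -0.8, -0.6]
gripper_width: 39.5
time_s: 20.5
ee_pos: [521.8, -65.2, 199.9]
ee_rot: [-148.7, 90.0, 125.3]
force: [0.7, -0.5, -0.6]
gripper_width: 40.2
time_s: 20.92
ee_pos: [581.9, 72.4, 199.7]
ee_rot: [-125.3, 90.0, 148.7]
force: [-0.1, -0.5, -2.0]
gripper_width: 39.4
time_s: 21.33
ee_pos: [625.5, 90.6, 199.1]
ee_rot: [-82.9, 89.9, -168.9]
force: [-0.4, -0.5, -1.8]
gripper_width: 39.6
[624.99993682  90.32728803 199.21342836] 39.84117002370505 [-0.98804114  0.09128264 -2.22767403] [ 0.998  0.07  -0.002]
```

View pics/w13.png

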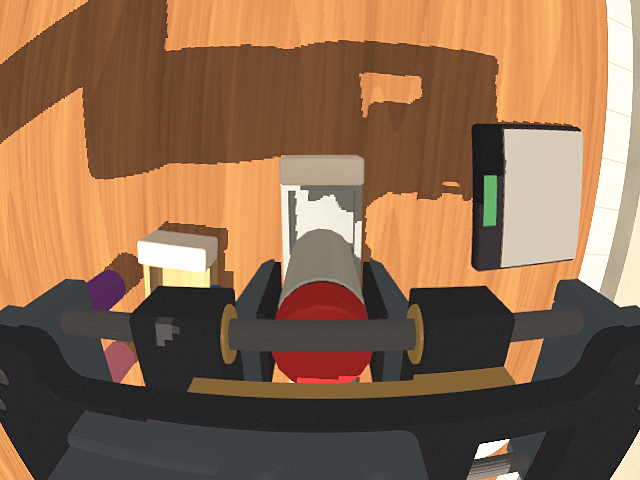

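Red is held over the first well, with the white block right ahead at (322,170). Lowering.

```bash
python3 -m creep '[{"translation":[0,0,-2.5],"delta_rot":[0,0,0]},{"translation":[0,0,-2.5],"delta_rot":[0,0,0]},{"translation":[0,0,-2.5],"delta_rot":[0,0,0]},{"translation":[0,0,-2],"delta_rot":[0,0,0]},{"translation":[0,0,-1],"delta_rot":[0,0,0]}]'
python3 -m creep '[{"translation":[0,0,-0.5],"delta_rot":[0,0,0]},{"translation":[0,0,-0.4],"delta_rot":[0,0,0]},{"translation":[0,0,-0.3],"delta_rot":[0,0,0]},{"translation":[0,0,-0.2],"delta_rot":[0,0,0]},{"translation":[0,0,0],"delta_rot":[0,0,0]}]'
python3 -m creep '[{"translation":[0,0,-0.1],"delta_rot":[0,0,0]},{"translation":[0,0,0],"delta_rot":[0,0,0]}]'
```

```text
time_s: 21.8
ee_pos: [623.2, 89.7, 92.0]
ee_rot: [-85.9, 89.7, -172.0]
force: [-0.3, -0.5, -2.3]
gripper_width: 39.6
time_s: 22.22
ee_pos: [626.2, 90.6, 81.1]
ee_rot: [92.3, 89.9, 6.3]
force: [0.2, 0.1, -1.1]
gripper_width: 39.7
time_s: 22.38
ee_pos: [626.1, 90.7, 80.0]
ee_rot: [94.2, 89.9, 8.2]
force: [-0.5, 0.2, -1.3]
gripper_width: 39.6
```

```bash
python3 -m creep '[{"translation":[0,0,-0.05],"delta_rot":[0,0,0]},{"translation":[0,0,0],"delta_rot":[0,0,0]}]'
```

```text
time_s: 22.55
ee_pos: [626.1, 90.6, 79.8]
ee_rot: [92.3, 89.9, 6.3]
force: [-1.5, -1.4, 2.2]
gripper_width: 39.8
```

Contact (force went from -1.3 to +2.2 N). Releasing, rising, then backing off for a clear view.

```bash
python3 -m creep '[{"translation":[0,0,0],"delta_rot":[0,0,0]},{"translation":[0,0,0],"delta_rot":[0,0,0]},{"translation":[0,0,0],"delta_rot":[0,0,0]},{"translation":[0,0,0],"delta_rot":[0,0,0]},{"translation":[0,0,0],"delta_rot":[0,0,0]}]' 1
python3 -m creep '[{"translation":[0,0,1.05],"delta_rot":[0,0,0]},{"translation":[0,0,2.5],"delta_rot":[0,0,0]},{"translation":[0,0,3],"delta_rot":[0,0,0]},{"translation":[0,0,3],"delta_rot":[0,0,0]},{"translation":[0,0,2.5],"delta_rot":[0,0,0]}]'
python3 -m creep '[{"translation":[-2,3,0.5],"delta_rot":[0,0,0]},{"translation":[-2,3,0.5],"delta_rot":[0,0,0]},{"translation":[-2,3,0.5],"delta_rot":[0,0,0]},{"translation":[-2,3,0.5],"delta_rot":[0,0,0]},{"translation":[-2,3,0.5],"delta_rot":[0,0,0]}]'
python3 -m creep '[{"translation":[-2,3,0],"delta_rot":[0,0,0]},{"translation":[-2,3,0],"delta_rot":[0,0,0]},{"translation":[-2,3,0],"delta_rot":[0,0,0]},{"translation":[0,0,0],"delta_rot":[0,0,0]},{"translation":[0,0,0],"delta_rot":[0,0,0]}]'
python3 - <<'E'
from h import *
im,d,p=snap('scene','s14')
for o in lids(im,cloud(d,p),80): print(*o)
im,d,p=snap('top','t14')
X=cloud(d,p); print('top')
for o in lids(im,X,80,200): print(*o)
print(fitrack(X[155:222,160:366].reshape(-1,3))[4])
s=readout.state(); print(s['time_s'],s['ee_pos'],s['gripper_width'],s['force'])
E
```

```text
time_s: 22.97
ee_pos: [625.8, 90.6, 78.9]
ee_rot: [77.9, 90.0, -8.1]
force: [-1.2, 0.1, 0.8]
gripper_width: 69.8
time_s: 23.38
ee_pos: [626.3, 90.7, 202.6]
ee_rot: [93.0, 89.8, 7.0]
force: [1.3, -0.3, -0.1]
gripper_width: 91.3
time_s: 23.8
ee_pos: [524.8, 241.7, 225.7]
ee_rot: [113.2, 89.9, 27.2]
force: [-0.4, 0.5, -0.2]
gripper_width: 91.6
time_s: 24.22
ee_pos: [464.9, 332.0, 225.3]
ee_rot: [104.0, 89.9, 18.3]
force: [0.9, 0.0, 0.4]
gripper_width: 91.0
red [463. 205.] [629.3  88.2] [628.1  89.   19.6] 119.5 547
yellow [382. 247.] [639.4 -42.9] [638.7 -41.9  20. ] 119.3 661
green [424. 225.] [634.5  23.1] [634.1  23.9  19.7] 119.5 576
blue [337. 269.] [ 643.  -108.1] [ 642.1 -107.6   19.7] 119.3 700
purple [315. 129.] [390.5  -8.1] [388.6  -7.6  19.4] 111.1 353
purple [199. 167.] [ 386.3 -193.8] [ 384.8 -193.6   19.4] 110.6 429
purple [160. 293.] [ 569.3 -307.4] [ 567.9 -307.4   19.6] 110.7 738
pink [256. 154.] [ 398.3 -109.1] [ 391.6 -107.2   17.9] 105.2 131
top
red [193. 174.] [624.6  89.6] [625.3  89.8  20. ] 117.1 698
yellow [293. 168.] [634.8 -41.6] [635.5 -41.4  19.7] 117.1 674
green [243. 171.] [629.3  24.4] [629.8  24.5  19.6] 117.2 669
blue [342. 166.] [ 638.  -106.8] [ 638.6 -107.    19.8] 117.3 653
purple [490. 223.] [ 564.5 -306.2] [ 565.  -306.9   19.6] 109.3 661
purple [263. 361.] [385.4  -7.5] [385.4  -7.4  19.4] 109.4 802
purple [410. 364.] [ 381.7 -192.6] [ 381.5 -192.9   19.5] 109.4 788
[[ 638.3 -107.3]
 [ 633.5  -41.5]
 [ 628.7   24.4]
 [ 623.9   90.2]]
24.3167 [466.13294672 330.22204044 225.00752846] 90.94060474570253 [-0.25861473 -0.19909393 -0.95306544]
```

View pics/s14.png

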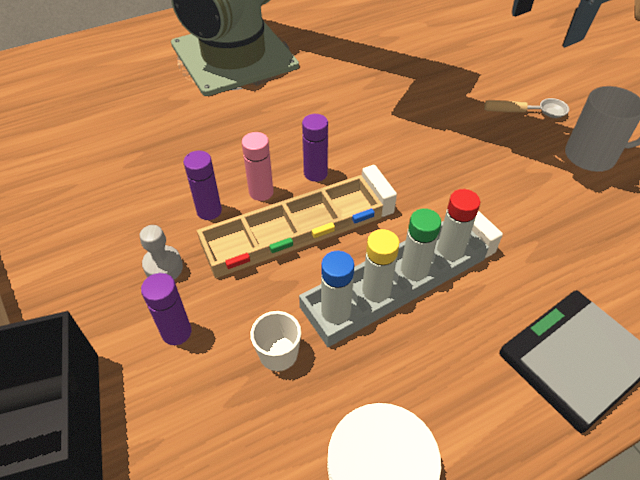

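View pics/t14.png

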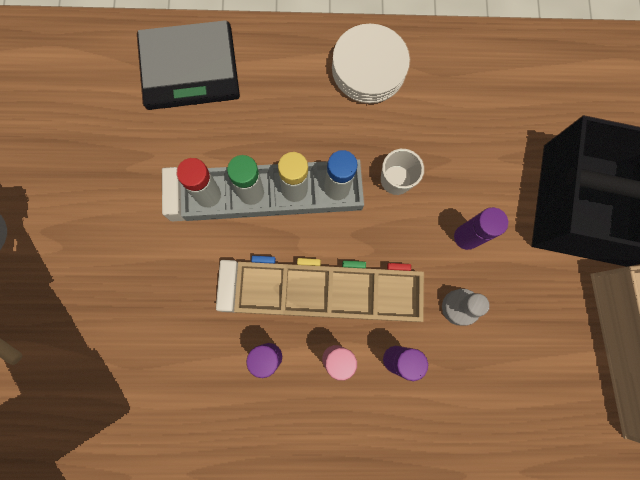

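Both pictures show all four tubes upright in the grey rack. From the white end they are red (193,174), green (243,171), yellow (293,168) and blue (342,166), each within about 2 mm of its well centre. The light rack is empty and nothing else has moved. Handing in.

```bash
python3 - <<'E'
from workcell import env
print(env.job_done())
E
```

```text
the job is handed in; nothing more can be done
None
```

All four tubes now stand upright and free in the grey rack, in reverse order. From its white end they are red, green, yellow and blue; the light rack held blue, yellow, green and red. I handed the job in at about 24 s.

**Handling:** I moved blue, then yellow, green and red. Each was gripped across the row, lifted clear and lowered until the wrist felt the well floor, at roughly 2 to 5 N, then released.

**Last checks:** The top camera puts every lid within about 2 mm of its well centre at z ≈ 117 mm, close to the expected 118. The scene camera shows the same order, with all tubes upright. The light rack is empty, the look-alike tubes, cup and tamper look unmoved, and the gripper is well away.

**Disagreement:** The two cameras differ by about 2–4 mm in x and 2 mm in z. I used averaged positions, and no check failed.

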